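# Find the rattling tin

## Robot

A 6-joint arm with a two-finger parallel gripper is mounted at the origin on the work surface. World frame = base frame: x ahead of the robot, y to its left, z up, the work surface at z = 0. Lengths are in mm, angles in rad, forces in N, time in s.
With the tool pointing down it reaches from about 300 to 750 mm from the base axis. Payload 8.5 kg.
Tool frame: the origin (TCP) lies between the finger pads; the fingertips stand 22 mm ahead of it and the grasp point (between the pads) lies 3 mm ahead of it; z points along the fingers, y is the line along which they close (so a half turn about z gives the same grasp; the last joint's range is limited). The gripper opens to 88 mm and grips with 3 to 60 N. Pads are 18 mm wide; open, the fingers measure 123 mm over their backs; the gripper's body (75 mm by 187 mm) begins 45 mm behind the grasp point.
Start: joints at [0.9, 0.381, 1.297, -0, 1.464, -0.215], TCP at [242.088, 493.836, 260.748] pointing down, gripper open.
Joint ranges: [-3.11, 3.11], [-0.89, 2.33], [0.22, 2.48], [-1.42, 4.56], [0.17, 2.85], [-2.88, 2.88]. Speed limits (rad/s): [2.39, 2.39, 3.14, 3.14, 3.14, 3.14].

## Interface

Orientations are given as a 3x3 rotation matrix whose columns are the frame's x, y, z axes.
In Python, from plant import manip gives the robot as it stands.
- The arm moves only by the tool move_arm, never from a script. Its argument "plan" is a list of rows, each a list of 5 numbers: the shift along the world's x, y, z as a fraction of full scale, then the turn about the world's z as a fraction of full scale, then the closure, from 0 (fully open) to 1 (shut). A call has 1 to 8 rows; each row shifts and turns the commanded pose from where the row before left it; what a row does not reach is not made up. Full scale, the value 1, is 5 cm for a shift and 8 degrees for a turn. A row lasts 1/10 s, in which the tool goes at most 50 mm and 8.59 degrees, less where a joint would pass 70% of its speed; a pose out of reach is approached as far as the arm can. A call with a number of a shift or a turn outside -1 to 1 is refused whole. A call with a gripper value outside its range is refused whole. The fingers move at their own pace and stop on an object; "grip_force" is the grip in N (left out, the last holds). Time passes only in rows, so rows that do not move let the fingers close. It gives the time, the measured TCP pose, the force, the opening and the grip force at its end, in the units of the state.
- manip.read_state(): the state, without advancing time (a new reading comes with each control period).
- manip.grab_frame(name): name is "side" or "top"; returns a dict with "pixels" (384x512x3 uint8, blue, green, red), "fx", "fy", "cx", "cy" (pixels), "R" (3x3) and "t" (3): a world point X has camera coordinates R X + t. Camera axes: x right, y down, z forward; pixel columns grow to the right and rows downward; lengths in mm; the calibration is good to about 2 mm. A picture is of the moment at which its call begins. There is no depth.
- manip.sign_off(): hands the job in; it is judged then, once.
The state is a dict: "clock": time; "qpos": joint angles; "joint_vel": joint speeds; "joint_efforts": joint torques, N m; "eef_pos": TCP position; "tcp_rot": TCP orientation; "wrist_force": force on the tool from outside, world axes, zero at the start; "wrist_torque": the same for the moment, N m; "grip_width": finger opening in mm; "grasp_force": force on a finger pad.
Only numpy, scipy, OpenCV 4.12 (cv2) and the standard library are available. Lean on these libraries where they do the work, as an engineer would, in place of code of your own. Each camera call takes 0.05 s, during which the arm holds its last target. There are 200 camera calls.

## Task

The loose bearing ball for the skiving machine is shut in one of the three closed tins on the bench: pick tins up and shake each a few times to and fro along its length, so that anything loose runs from end to end, to find the one that rattles, standing each silent tin you lifted back down where it stood. Hold the rattling tin out upright and still, about a hand's breadth above the middle of the cork pad, and finish while holding it there; do not put it down or let go. Carry no silent tin over the pad, drop no tin, and leave the other things on the bench alone.

Things in the scene. Friction and masses are not known exactly. Their poses are not given: they have to be found in the camera images.
- tin_0: closed metal tin, the left (+y) of three identical ones, 120 mm long (x axis), 62 mm wide (y), 46 mm tall, flat sides; origin at the centre of its underside. Its length points within 30 degrees of world x; 25 mm free beside the middle of its long sides. 0.2 to 0.7 kg with contents; weight is no sure sign of the ball.
- tin_1: closed metal tin, the middle of three identical ones, 120 mm long (x axis), 62 mm wide (y), 46 mm tall, flat sides; origin at the centre of its underside. Its length points within 30 degrees of world x; 25 mm free beside the middle of its long sides. One of the three, not always the same, holds a loose steel ball (34 mm, 160 g) that rolls 78 mm along the tin and 20 mm across.
- tin_2: closed metal tin, the right (-y) of three identical ones, 120 mm long (x axis), 62 mm wide (y), 46 mm tall, flat sides; origin at the centre of its underside. Its length points within 30 degrees of world x; 25 mm free beside the middle of its long sides. Silent tins: nothing loose. The ball rests until tilted 8 degrees or jerked (1.7 m/s2), then rolls to the end and stays there.
- pad: round cork pad lying fixed on the bench at the far side of the tins, 90 mm across, 4 mm thick; origin at the centre of its underside
- spool: wooden thread spool, 30 mm across, 40 mm tall, standing between the left and middle tins; leave it alone; origin at the centre of its underside
- wax: block of yellow wax, 28 x 26 x 20 mm tall, between the middle and right tins; leave it alone; origin at the centre of its underside
- hammer: hammer lying on the bench to the left of the left tin; leave it alone; origin at the centre of its underside
- glue: round jar, 56 mm across, 85 mm tall, beyond the right tin; leave it alone; origin at the centre of its underside
Things that resemble listed ones, but are neither listed nor needed, are in the scene too. What is shaped like the tin_1 but green, orange or purple is not meant.

How it is judged:
By the outcome, as a careful person would: the job done as asked, in the order asked, and still so for the second after the job is handed in, while the arm keeps its last pose, push and grip.
It also fails if it takes over 64 s, if anything falls off the work surface, if the arm or the gripper's body presses on something with over 40 N, if the wrist force passes 120 N, or if a joint passes its speed limit or range.

## Working session

There is one attempt and no reset: what is moved stays moved. The work goes in short steps, Python scripts to look and compute and a tool call to move; the robot and the scene stay as the last step left them, time stands still between calls to the robot, and variables do not carry over. Pictures are saved under pics/ and viewed, at most 10 in all, crops included, and the job is handed in when it is done.

Besides the shell and the picture viewer there is one more tool, called after "Emit:" as name([rows], argument=value, ...), one row to a line, values as JSON. move_arm: Moves the arm, as the interface text tells. Its arguments: {"type":"object","properties":{"plan":{"type":"array","items":{"type":"array","items":{"type":"number","minimum":-1,"maximum":1}}},"grip_force":{"type":"number"}},"required":["plan"]}

```bash
mkdir -p pics; ls
cat > h.py <<'E'
import numpy as np, cv2, json
from plant import manip
def grab(n):
    f=manip.grab_frame(n); f={k:(np.array(v) if k in('pixels','R','t') else v) for k,v in f.items()}
    return f
def ray(f,u,v):
    d=np.array([(u-f['cx'])/f['fx'],(v-f['cy'])/f['fy'],1.])
    R=f['R'];return -R.T@f['t'], R.T@d
def onz(f,u,v,z):
    c,d=ray(f,u,v); return c+d*(z-c[2])/d[2]
def proj(f,X):
    p=f['R']@np.array(X,float)+f['t']; return f['fx']*p[0]/p[2]+f['cx'],f['fy']*p[1]/p[2]+f['cy']
def tri(fa,a,fb,b):
    c1,d1=ray(fa,*a);c2,d2=ray(fb,*b)
    s=np.linalg.lstsq(np.c_[d1,-d2],c2-c1,rcond=None)[0]
    p,q=c1+s[0]*d1,c2+s[1]*d2
    return (p+q)/2,np.linalg.norm(p-q)
E
python3 - <<'E'
from h import *
import pickle
fs={n:grab(n) for n in('top','side')}
pickle.dump(fs,open('f0.pkl','wb'))
for n in fs: cv2.imwrite(f'pics/{n}0.png',cv2.resize(fs[n]['pixels'],(768,576))); print(n,(-fs[n]['R'].T@fs[n]['t']).round())
s=manip.read_state();print(s['clock'],s['wrist_force'],s['grip_width'],s['tcp_rot'])
E
```

```text
pics
top [ 293.   84. 1035.]
side [  30. -794.  826.]
0.1 [-0.21262155  0.46895536 -0.06775776] 88.2693843997859 [[-8.97917258e-01  4.40163679e-01 -7.29888961e-04]
 [ 4.40164218e-01  8.97916796e-01 -9.42450852e-04]
 [ 2.40546923e-04 -1.16751389e-03 -9.99999290e-01]]
```

View pics/top0.png

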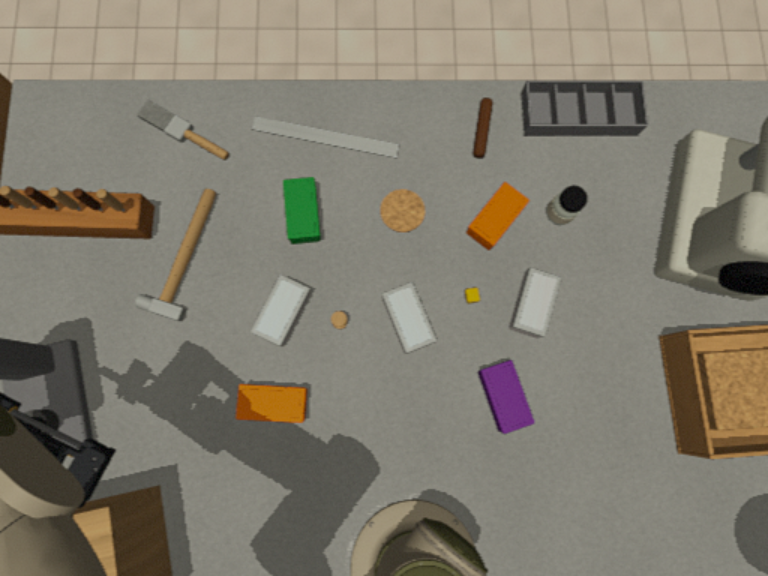

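View pics/side0.png

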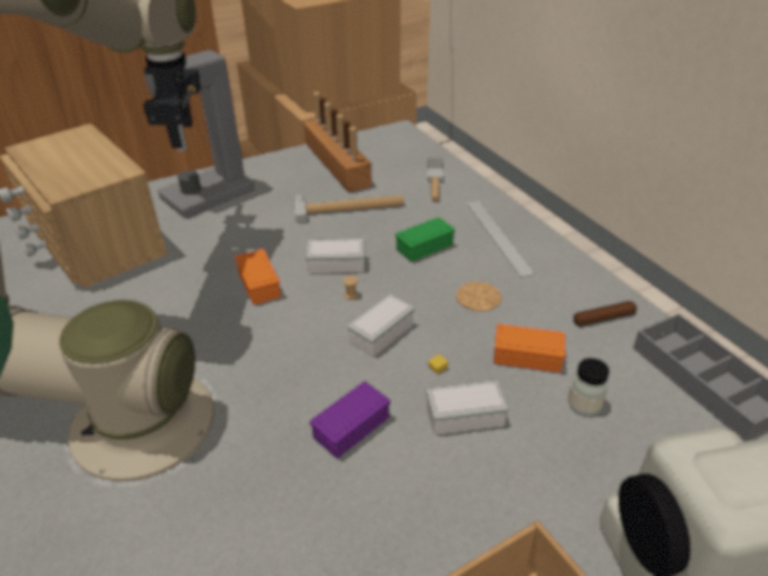

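Top view (768 px scale): white tins at (281,310), (409,317), (537,302); cork pad (403,210). Possible mistakes: green (302,210), orange (497,215) and (272,403), purple (507,396), all excluded by colour. The side view shows the same white tins at (335,256), (381,325), (467,407). Now I'll measure.

```bash
cat > m.py <<'E'
from h import *
def quad(f,seed,thr=None):
    # top face: flood of bright low-saturation pixels around seed
    im=f['pixels']; u,v=seed
    m=np.zeros((im.shape[0]+2,im.shape[1]+2),np.uint8)
    blur=cv2.bilateralFilter(im,5,25,3)
    cv2.floodFill(blur,m,(int(u),int(v)),0,(22,)*3,(22,)*3,4|(255<<8)|cv2.FLOODFILL_FIXED_RANGE|cv2.FLOODFILL_MASK_ONLY)
    m=cv2.morphologyEx(m[1:-1,1:-1],cv2.MORPH_OPEN,np.ones((3,3)))
    c=max(cv2.findContours(m,0,2)[0],key=cv2.contourArea)
    return c,m
E
python3 - <<'E'
from m import *
import pickle
fs=pickle.load(open('f0.pkl','rb')); T,S=fs['top'],fs['side']
k=512/768
def cen(f,c):
    M=cv2.moments(c); return M['m10']/M['m00']+.0,M['m01']/M['m00']
seeds={'t0':((281,310),(335,249)),'t1':((409,317),(381,317)),'t2':((537,302),(467,397)),'pad':((403,210),(479,296))}
vis=[T['pixels'].copy(),S['pixels'].copy()]
for n,(a,b) in seeds.items():
    if n=='pad':
        cs=[]
        for f,s in((T,a),(S,b)):
            hsv=cv2.cvtColor(f['pixels'],cv2.COLOR_BGR2HSV); m=((hsv[...,1]>70)).astype(np.uint8)
            C=cv2.findContours(m,0,2)[0]
            cs.append(max((c for c in C if cv2.pointPolygonTest(c,(s[0]*k,s[1]*k),True)>-3),key=cv2.contourArea))
    else: cs=[quad(f,(s[0]*k,s[1]*k))[0] for f,s in((T,a),(S,b))]
    for v,c in zip(vis,cs): cv2.drawContours(v,[c],-1,(0,0,255),1)
    p,e=tri(T,cen(T,cs[0]),S,cen(S,cs[1]))
    z=4 if n=='pad' else 46
    w=np.array([onz(T,u,v,z)[:2] for u,v in cs[0][:,0]],np.float32)
    r=cv2.minAreaRect(w); bx=cv2.boxPoints(r); e1,e2=bx[1]-bx[0],bx[2]-bx[1]; l=e1 if np.hypot(*e1)>np.hypot(*e2) else e2
    yaw=(np.degrees(np.arctan2(l[1],l[0]))+90)%180-90
    print(n,'tri',p.round(1),'gap',round(e,1),'rect',np.round(r[0],1),np.round(r[1],1),'yaw',round(yaw,1),'radius',np.hypot(*p[:2]).round())
# other things (for clearances)
for n,(u,v),z in(('spool',(340,319),40),('wax',(472,295),20),('glue',(573,198),85),('green',(300,208),46),('orange',(500,210),46)): print(n,onz(T,u*k,v*k,z).round())
a=vis[0][110:300,110:400]; b=vis[1][130:320,190:400]
cv2.imwrite('pics/chk.png',np.hstack([cv2.resize(a,(440,288)),cv2.resize(b,(318,288))]))
E
```

```text
t0 tri [453.8 239.   47.6] gap 4.1 rect [453.5 238.6] [ 54.3 110.8] yaw -25.2 radius 513.0
t1 tri [436.3   1.1  48.1] gap 2.1 rect [436.5   1.6] [111.5  53.5] yaw 20.4 radius 436.0
t2 tri [ 463.6 -238.5   47.3] gap 3.4 rect [ 463.8 -237.6] [ 52.7 110.2] yaw -18.2 radius 521.0
pad tri [659.9   4.9   3.2] gap 0.6 rect [659.7   5. ] [86.  88.2] yaw -45.0 radius 660.0
spool [437. 128.  40.]
wax [ 482. -123.   20.]
glue [ 652. -308.   85.]
green [650. 202.  46.]
orange [ 643. -180.   46.]
```

View pics/chk.png

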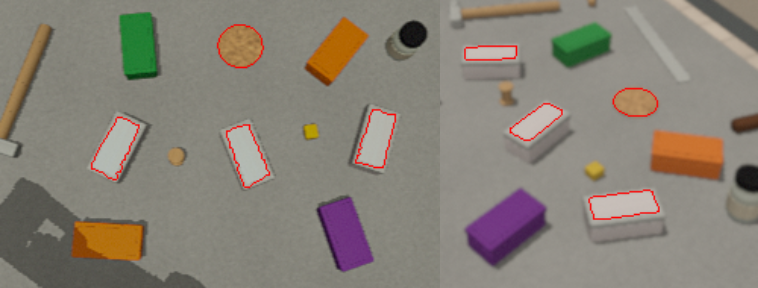

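The red outlines sit on the lids of the three white tins and on the pad. Triangulated heights of 47–48 mm (tins) and 3 mm (pad) agree with the given sizes, so I'll start with tin_0; the tool yaw already fits it.

Emit:
move_arm([
  [0.53,-0.64,-0.3,0.11,0],
  [0.53,-0.64,-0.3,0,0],
  [0.53,-0.64,-0.3,0,0],
  [0.53,-0.64,-0.3,0,0],
  [0.53,-0.64,-0.3,0,0],
  [0.53,-0.64,-0.3,0,0],
  [0.53,-0.64,-0.3,0,0],
  [0.53,-0.64,-0.3,0,0],
], grip_force=45)

```text
clock: 0.9
eef_pos: [454.8, 236.3, 140.0]
tcp_rot: [[-0.905, 0.426, -0.0], [0.426, 0.905, -0.0], [0.0, -0.0, -1.0]]
wrist_force: [0.0, 1.0, 0.5]
grip_width: 88.1
grasp_force: 0.0
```

Emit:
move_arm([
  [0,0,0,0,0],
  [0,0,0,0,0],
])

```text
clock: 1.1
eef_pos: [454.1, 237.3, 140.3]
tcp_rot: [[-0.904, 0.428, -0.001], [0.428, 0.904, -0.0], [0.001, -0.001, -1.0]]
wrist_force: [-0.4, 0.3, -0.6]
grip_width: 88.3
grasp_force: 0.0
```

Emit:
move_arm([
  [0,0.03,-0.5,0,0],
  [0,0,-0.5,0,0],
  [0,0,-0.5,0,0],
  [0,0,-0.4,0,0],
  [0,0,-0.28,0,0],
  [0,0,0,0,0],
  [0,0,0,0,0],
])

```text
clock: 1.8
eef_pos: [453.8, 240.2, 32.4]
tcp_rot: [[-0.905, 0.425, 0.001], [0.425, 0.905, 0.0], [-0.0, 0.0, -1.0]]
wrist_force: [0.1, -0.4, -0.5]
grip_width: 88.9
grasp_force: 0.0
```

Emit:
move_arm([
  [0,0,0,0,1],
  [0,0,0,0,1],
  [0,0,0,0,1],
  [0,0,0,0,1],
  [0,0,0,0,1],
  [0,0,0,0,1],
  [0,0,0,0,1],
])

```text
clock: 2.5
eef_pos: [454.0, 239.1, 32.2]
tcp_rot: [[-0.904, 0.427, 0.0], [0.427, 0.904, -0.0], [-0.0, -0.0, -1.0]]
wrist_force: [-2.6, -2.5, 6.3]
grip_width: 61.7
grasp_force: 44.9
```

Emit:
move_arm([
  [0,0,0.2,0,1],
  [0,0,0.5,0,1],
  [0,0,0.6,0,1],
  [0,0,0.5,0,1],
  [0,0,0.2,0,1],
  [0,0,0,0,1],
  [0,0,0,0,1],
  [0,0,0,0,1],
])

```text
clock: 3.3
eef_pos: [453.5, 239.2, 130.4]
tcp_rot: [[-0.905, 0.426, -0.003], [0.426, 0.905, -0.001], [0.002, -0.002, -1.0]]
wrist_force: [0.5, -0.0, -5.4]
grip_width: 61.8
grasp_force: 44.9
```

```bash
cat > q.py <<'E'
import sys,numpy as np
from h import manip,grab
F=[];M=[]
n=int(sys.argv[2]) if len(sys.argv)>2 else 6
for i in range(n):
    s=manip.read_state();F.append(s['wrist_force']);M.append(s['wrist_torque'])
    if n>1: grab('side')
F,M=np.array(F),np.array(M);y=np.radians(float(sys.argv[1]))
print('F',F.mean(0).round(2),'M',M.mean(0).round(3),'sd',M.std(0).round(3),'about width axis',(M@[-np.sin(y),np.cos(y),0]).mean().round(3),'t',s['clock'],s['eef_pos'])
E
python3 q.py -25
```

```text
F [ 0.26  0.47 -5.01] M [ 0.019 -0.005  0.002] sd [0.028 0.044 0.029] about width axis 0.003 t 3.55 [453.98519043 239.29925606 131.26648188]
```

Emit:
move_arm([
  [0.9,-0.42,0,0,1],
  [0.9,-0.42,0,0,1],
  [-0.9,0.42,0,0,1],
  [-0.9,0.42,0,0,1],
  [0.9,-0.42,0,0,1],
  [0.9,-0.42,0,0,1],
  [0,0,0,0,1],
  [0,0,0,0,1],
])

```text
clock: 4.4
eef_pos: [544.5, 196.8, 131.1]
tcp_rot: [[-0.904, 0.428, -0.001], [0.428, 0.904, -0.0], [0.001, -0.0, -1.0]]
wrist_force: [2.0, -0.7, -7.1]
grip_width: 61.2
grasp_force: 45.0
```

```bash
python3 q.py -25 12
```

```text
F [ 0.15 -0.13 -5.54] M [-0.004  0.002  0.006] sd [0.102 0.202 0.03 ] about width axis 0.0 t 4.95 [543.94581629 197.45159087 131.8282849 ]
```

Emit:
move_arm([
  [-0.9,0.42,0,0,1],
  [-0.9,0.42,0,0,1],
  [0.9,-0.42,0,0,1],
  [0.9,-0.42,0,0,1],
  [-0.9,0.42,0,0,1],
  [-0.9,0.42,0,0,1],
  [0,0,0,0,1],
  [0,0,0,0,1],
])

```text
clock: 5.8
eef_pos: [453.7, 239.8, 132.1]
tcp_rot: [[-0.905, 0.425, 0.001], [0.425, 0.905, 0.0], [-0.001, 0.0, -1.0]]
wrist_force: [1.1, -0.2, -4.9]
grip_width: 61.8
grasp_force: 45.0
```

```bash
python3 q.py -25 12
```

```text
F [ 0.15 -0.04 -5.11] M [-0.022 -0.055 -0.002] sd [0.031 0.028 0.015] about width axis -0.059 t 6.35 [454.24080938 239.22378326 131.70268324]
```

```bash
cat > q.py <<'E'
import sys,numpy as np
from h import manip,grab
F=[];M=[];n=int(sys.argv[2])
for i in range(n):
    s=manip.read_state();F.append(s['wrist_force']);M.append(s['wrist_torque']); grab('side')
y=np.radians(float(sys.argv[1])); b=np.array(M)@[-np.sin(y),np.cos(y),0]; a=np.array(F)@[np.cos(y),np.sin(y),0]
print('Mwidth',b.round(2),'median',np.median(b).round(3),'late mean',b[3:].mean().round(3)); print('Flen',a.round(1),'Fz',np.mean(F,0)[2].round(2),'t',s['clock'])
E
python3 q.py -25 10
```

```text
Mwidth [-0.03 -0.06 -0.05 -0.06  0.02 -0.02 -0.06  0.01 -0.07 -0.08] median -0.055 late mean -0.038
Flen [ 0.8  1.2  0.1 -0.1 -0.1  0.1 -0.7  0.2  0.1 -1. ] Fz -5.17 t 6.85
```

Emit:
move_arm([
  [0.9,-0.42,0,0,1],
  [0.9,-0.42,0,0,1],
  [0,0,0,0,1],
])

```text
clock: 7.2
eef_pos: [548.9, 194.7, 131.6]
tcp_rot: [[-0.903, 0.43, 0.004], [0.43, 0.903, -0.0], [-0.004, 0.001, -1.0]]
wrist_force: [0.7, 0.7, -5.8]
grip_width: 61.7
grasp_force: 45.0
```

```bash
python3 q.py -25 20
```

```text
Mwidth [0.05 0.06 0.04 0.07 0.08 0.08 0.05 0.1  0.07 0.04 0.11 0.07 0.02 0.04
 0.02 0.09 0.08 0.05 0.08 0.1 ] median 0.068 late mean 0.067
Flen [ 0.3 -1.1  0.  -0.8 -0.5  0.1  0.2  0.7  0.8  1.   0.4  0.   0.1  0.9
  0.5  0.1  0.9 -0.6  0.3  0.7] Fz -5.5 t 8.15
```

Emit:
move_arm([
  [-0.9,0.42,0,0,1],
  [-0.9,0.42,0,0,1],
  [0,0,0,0,1],
])

```text
clock: 8.5
eef_pos: [448.8, 240.9, 131.6]
tcp_rot: [[-0.906, 0.423, -0.005], [0.423, 0.906, -0.0], [0.004, -0.002, -1.0]]
wrist_force: [1.3, -0.3, -5.2]
grip_width: 61.5
grasp_force: 45.0
```

```bash
python3 q.py -25 20
```

```text
Mwidth [ 0.01 -0.07 -0.03 -0.02 -0.09 -0.06 -0.06 -0.04 -0.03 -0.04 -0.06 -0.07
 -0.05 -0.09 -0.05  0.02 -0.04 -0.01 -0.05 -0.  ] median -0.048 late mean -0.044
Flen [ 1.3  0.9  1.  -0.5  0.2  0.7  0.1  0.3 -0.  -0.3  0.3 -0.  -0.2 -0.9
 -0.1 -0.1  0.   0.2 -0.2 -1. ] Fz -5.1 t 9.45
```

The moment swings by 0.11 N·m with the ends, with the sign a rolling 160 g ball would give (0.12 expected). To rule out a pose effect, I'll go gently to the same + pose; the ball should then stay at the − end.

Emit:
move_arm([
  [0.09,-0.04,0,0,1],
  [0.18,-0.08,0,0,1],
  [0.27,-0.13,0,0,1],
  [0.36,-0.17,0,0,1],
  [0.36,-0.17,0,0,1],
  [0.27,-0.13,0,0,1],
  [0.18,-0.08,0,0,1],
  [0.09,-0.04,0,0,1],
])

```text
clock: 10.3
eef_pos: [544.9, 196.7, 131.5]
tcp_rot: [[-0.904, 0.427, -0.0], [0.427, 0.904, -0.0], [0.0, -0.0, -1.0]]
wrist_force: [-0.3, 0.5, -5.3]
grip_width: 61.6
grasp_force: 45.0
```

```bash
python3 q.py -25 16
```

```text
Mwidth [ 0.04 -0.06 -0.06 -0.01  0.05 -0.03 -0.02 -0.04  0.   -0.06 -0.03 -0.02
 -0.02 -0.01  0.   -0.01] median -0.018 late mean -0.015
Flen [-0.5 -0.   0.1 -0.7 -0.5 -1.3 -0.4 -1.   0.8 -0.3  0.6  0.3 -0.8  0.6
  1.   0.9] Fz -5.44 t 11.05
```

Emit:
move_arm([
  [-0.9,0.42,0,0,1],
  [-0.9,0.42,0,0,1],
  [0,0,0,0,1],
  [0,0,0,0,1],
  [0.9,-0.42,0,0,1],
  [0.9,-0.42,0,0,1],
  [0,0,0,0,1],
  [0,0,0,0,1],
])

```text
clock: 11.9
eef_pos: [545.5, 196.1, 131.2]
tcp_rot: [[-0.904, 0.429, -0.0], [0.429, 0.904, 0.0], [0.0, -0.0, -1.0]]
wrist_force: [0.2, -0.4, -5.5]
grip_width: 61.4
grasp_force: 45.0
```

```bash
python3 q.py -25 16
```

```text
Mwidth [ 0.06 -1.02  0.12  0.05  0.05  0.09  0.07  0.04  0.04  0.09  0.09  0.08
  0.02  0.07  0.11  0.09] median 0.069 late mean 0.069
Flen [ 0.3  7.8  0.2  0.9 -0.6 -0.4  0.3  0.3  0.5 -0.6 -0.3  0.2  0.1 -0.2
 -0.3 -0.1] Fz -5.3 t 12.65
```

Emit:
move_arm([
  [0.9,-0.42,0,0,1],
  [0,0,0,0,1],
  [0,0,0,0,1],
  [0,0,0,0,1],
  [-0.9,0.42,0,0,1],
  [0,0,0,0,1],
  [0,0,0,0,1],
  [0,0,0,0,1],
])

```text
clock: 13.5
eef_pos: [544.5, 197.5, 132.2]
tcp_rot: [[-0.905, 0.426, 0.001], [0.426, 0.905, 0.0], [-0.001, 0.001, -1.0]]
wrist_force: [0.1, 0.4, -5.1]
grip_width: 61.9
grasp_force: 45.0
```

```bash
python3 q.py -25 16
```

```text
Mwidth [-0.02 -0.07 -0.04 -0.08 -0.08 -0.03 -0.04 -0.04 -0.04 -0.05 -0.05 -0.04
 -0.02 -0.07 -0.05 -0.  ] median -0.043 late mean -0.046
Flen [-0.1  0.6 -0.  -0.3 -0.2  0.1  0.3  0.1 -0.   0.9 -0.1 -0.2  0.1  0.4
  0.7  0.2] Fz -5.11 t 14.25
```

Tested at one and the same pose, the moment is +0.069 or −0.046 N·m depending on the last jerk. A 7.8 N knock also came while the arm stood still, so tin_0 holds the ball. I'll carry it over the pad.

Emit:
move_arm([
  [0.12,-0.19,0,0,1],
  [0.23,-0.38,0,0,1],
  [0.35,-0.58,0,0,1],
  [0.46,-0.77,0,0,1],
  [0.46,-0.77,0,0,1],
  [0.35,-0.58,-0.05,0,1],
  [0.23,-0.38,-0.05,0,1],
  [0.12,-0.19,-0.05,0,1],
])

```text
clock: 15.1
eef_pos: [661.0, 2.6, 123.8]
tcp_rot: [[-0.904, 0.428, 0.0], [0.428, 0.904, -0.0], [-0.0, -0.0, -1.0]]
wrist_force: [-0.5, 0.2, -5.3]
grip_width: 61.3
grasp_force: 45.0
```

Emit:
move_arm([
  [0,0,0,0,1],
  [0,0,0,0,1],
  [0,0,0,0,1],
])

```text
clock: 15.4
eef_pos: [659.6, 6.5, 124.5]
tcp_rot: [[-0.905, 0.425, -0.0], [0.425, 0.905, 0.0], [0.0, 0.0, -1.0]]
wrist_force: [0.3, 0.8, -5.8]
grip_width: 61.5
grasp_force: 45.0
```

Run:
```python
from h import *
T=grab('top');S=grab('side'); s=manip.read_state(); print(s['eef_pos'],s['grip_width'],s['grasp_force'],np.abs(s['joint_vel']).max())
im=S['pixels'].copy(); b=proj(S,[660,5,4]); e=s['eef_pos']; g=proj(S,[e[0],e[1],e[2]-32]); print('pad px',b,'tin underside px',g)
cv2.imwrite('pics/end.png',np.hstack([cv2.resize(im[60:300,180:440],(416,384)),cv2.resize(T['pixels'][40:280,140:380],(384,384))]))
```

```text
[659.75602657   6.45764399 124.58512461] 61.97053781542355 44.96566632762551 0.003714130392579413
pad px (np.float64(318.63871321671746), np.float64(196.85495398316786)) tin underside px (np.float64(320.8190063323772), np.float64(172.63867851536938))
```

View pics/end.png

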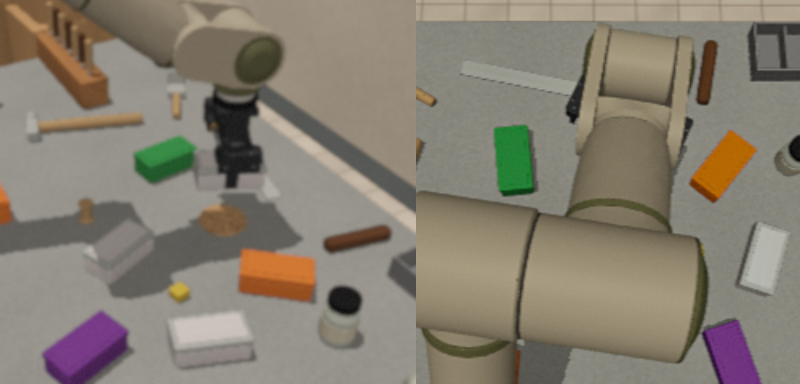

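In the side crop the tin is held level at about (228,172), above the pad at (223,220). The other tins, spool and wax haven't moved. The arm is still, about 1.5 mm off the pad's centre, with the tin's underside about 89 mm above the pad.

```bash
python3 -c "
from plant import manip
print(manip.sign_off())"
```

```text
the job is handed in; nothing more can be done
None
```

The left tin (tin_0) rattled, so I handed the job in with it held upright and still about 89 mm above the middle of the cork pad; no other tin was lifted.

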